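# Serve a muffin with tongs at the puzzle table

### The job

Snack break at the puzzle table: carry the bread basket by its arched handle, level so that nothing in it tips over, put it down in the middle of the grey placemat and let go of it. Then pick up the kitchen tongs, squeeze their jaws on the muffin, lift it out of the basket and finish while still holding it up in the tongs, ready to hand over, its underside at least 10 cm above the table and clear of the basket. Touch the muffin only with the tongs, leave the jam jar standing in the basket, and do not disturb the mug, the puzzle box or the finished corner of the puzzle.

Things in the scene. Friction and masses are not known exactly. Their poses are not given: they have to be found in the camera images.
- basket: Loose shallow wooden bread basket, 0.4 kg, 210 (x) by 144 (y) by 18 mm, walls and floor 6 mm. Origin: centre of its underside, z up. A fixed arch 14 mm thick along x stands across its middle (x = 0), posts at y = +-75 mm, to 135 mm high. The muffin stands in its -x half (towards the robot), the jar in its +x half. Starts left, ahead or right, its x within 0.35 rad of straight ahead.
- basket_handle (a point): Middle of the arch's straight top bar, 127 mm above the basket's underside. The bar is 14 mm thick along the basket's x, 80 mm long along its y, 16 mm high: pinch it from above, fingers closing along the basket's x.
- placemat: Grey woven placemat lying fixed on the table, 270 (x) by 200 (y) by 3 mm; origin at the centre of its underside.
- muffin: Small rigid muffin, 0.07 kg, in a pale paper case, about 54 mm to the -x side of the arch. Origin: centre of its underside, 6 mm above the basket's. The case is 47 mm across at the bottom, 52 mm at its top edge 46 mm up; the brown cap above it is 64 mm across at 51 mm up and ends 68 mm up.
- jar: Jam jar, 54 mm across and 70 mm tall, standing in the basket's +x half; origin at the centre of its underside.
- tongs: Loose steel kitchen tongs, 262 mm long, 0.125 kg, lying with the arms side by side, tips away from the robot within 0.35 rad of straight ahead. Origin: at the underside, midway between the black grip pads (75 mm long, 0 to 24 mm above the underside). x runs from the hinge (x = -120 mm) along the centre line to the tips (x = +120 mm). At rest the pads are 61 mm across their outsides.
- tongs_jaws (a point): Middle of the jaw gap at rest, 100 mm ahead of the tongs' origin, 12 mm above the underside. The jaws are straight plates, x = 80 to 120 mm, 0 to 24 mm above the underside, at rest 83 mm apart. This frame belongs to the +y arm: when the arms close evenly by q it turns by -q/2 about z from the centre line.
- tongs_arm (a joint): Closing angle of the tongs' -y arm to the +y arm: 0 open at rest, 0.15 jaws on the muffin, 0.34 shut. Pinch the pads from above along y: the jaw gap shrinks 1.85 mm per mm of pinch. Pads parallel at 52 mm width; jaws 50 mm apart (on the muffin) at 43 mm. The spring pushes back 6 N per side at rest, 10 N on the muffin.
- mug: White mug, 82 mm across, 92 mm tall, with a handle, off to the left; origin at the centre of its underside. Leave it alone.
- puzzle_box: Open cardboard puzzle box with sorted pieces, 210 x 150 x 45 mm, off to the right; origin at the centre of its underside. Leave it alone.
- puzzle_corner: Finished flat bit of puzzle, 68 x 72 x 5 mm, lying near the robot; origin at the centre of its underside. Leave it alone.
Things that resemble listed ones, but are neither listed nor needed, are in the scene too. Of the things that look like the muffin, the middle-sized one is meant.

How it is judged:
By the outcome, as a careful person would: the job done as asked, in the order asked, and still so for the second after the job is handed in, while the arm keeps its last pose, push and grip.
It also fails if it takes over 61 s, if anything falls off the work surface, if the arm or the gripper's body presses on something with over 40 N, if the wrist force passes 120 N, or if a joint passes its speed limit or range.

### The arm

A 6-joint arm with a two-finger parallel gripper is mounted at the origin on the work surface. World frame = base frame: x ahead of the robot, y to its left, z up, the work surface at z = 0. Lengths are in m, angles in rad, forces in N, time in s.
With the tool pointing down it reaches from about 0.425 to 0.95 m from the base axis. Payload 3.5 kg.
Tool frame: the origin (TCP) lies midway between the tips of the shut fingers; the grasp point (between the pads) lies grip_depth behind it (grip_depth is the distance from the TCP to the grasp point, in m); z points along the fingers, y is the line along which they close (so a half turn about z gives the same grasp; the last joint's range is limited). The gripper opens to 85 mm and grips with 20 to 120 N. Pads are 22 mm wide; open, the fingers measure 114 mm over their backs; the gripper's body (76 mm by 85 mm) begins 54 mm behind the grasp point. The pads swing forward as they close: fully open they stand 13 mm farther back than shut.
Start: joints at [1.065, 0.286, 1.577, -0, 1.279, -0.15], TCP at [0.235, 0.633, 0.231] pointing down, gripper open.
Joint ranges: [-2.77, 2.77], [-0.9, 2.22], [0.21, 2.48], [-1.53, 4.67], [0.24, 2.81], [-2.84, 2.84]. Speed limits (rad/s): [2.79, 2.79, 3.14, 3.14, 3.14, 3.14].

### API

Orientations are given as a unit quaternion [x, y, z, w].
In Python, from bench import observe, camera, camera_info, close_job, grip_depth gives the robot as it stands.
- The arm moves only by the tool arm_command, never from a script. Its argument "targets" is a list of rows, each a list of 5 numbers: the opening, from -1 (shut) to 1 (fully open), then the shift along the world's x, y, z in cm, then the turn about the world's z in rad. A call has 1 to 8 rows; each row is the pose to reach, as a shift and turn from the pose commanded when the call began; what a row does not reach only later rows make up. A row lasts 1/12 s, in which the tool goes at most 41.7 mm and 7.16 degrees, less where a joint would pass 70% of its speed; a pose out of reach is approached as far as the arm can. A call with a gripper value outside its range is refused whole. The fingers move at their own pace and stop on an object; "force" is the grip in N (left out, the last holds). Time passes only in rows, so rows that repeat a pose let the fingers close. It gives the time, the measured TCP pose, the force, the opening and the grip force at its end, in the units of the state.
- observe(): the state, without advancing time (a new reading comes with each control period).
- camera(name): name is "scene" or "top" or "wrist"; returns the picture (400x640x3 uint8, red, green, blue); there is no depth.
- camera_info(name): a dict with "fx", "fy", "cx", "cy" (pixels), "world_to_cam" (4x4, takes a point from world to camera coordinates). Camera axes: x right, y up, looking along -z (the intrinsics and any distortion apply to the point x, -y, -z); pixel columns grow to the right and rows downward; lengths in m; the calibration is good to about 2 mm. A picture is of the moment at which its call begins: read the wrist's pose just before it. camera_info takes no time and is no camera call; for the wrist camera it gives the pose at the moment of the call.
- close_job(): hands the job in; it is judged then, once.
The state is a dict: "t": time; "qpos": joint angles; "joint_velocities": joint speeds; "joint_torque": joint torques, N m; "tool_pos": TCP position; "orientation": TCP orientation; "wrist_force": force on the tool from outside, world axes, zero at the start; "wrist_torque": the same for the moment, N m; "grip_width": finger opening in m; "gripper_force": force on a finger pad.
Only numpy, scipy, OpenCV 4.12 (cv2) and the standard library are available. Lean on these libraries where they do the work, as an engineer would, in place of code of your own. Each camera call takes 0.05 s, during which the arm holds its last target. There are 200 camera calls.

## Working session

There is one attempt and no reset: what is moved stays moved. The work goes in short steps, Python scripts to look and compute and a tool call to move; the robot and the scene stay as the last step left them, time stands still between calls to the robot, and variables do not carry over. Pictures are saved under pics/ and viewed, at most 12 in all, crops included, and the job is handed in when it is done.

Besides the shell and the picture viewer there is one more tool, called after "Request:" as name(argument=value, ...) on one line, values as JSON. arm_command: Moves the arm, as the interface text tells. Its arguments: {"type":"object","properties":{"targets":{"type":"array","items":{"type":"array","items":{"type":"number"}}},"force":{"type":"number"}},"required":["targets"]}

```bash
mkdir -p pics; ls
python3 - <<'E'
from bench import *
import cv2,numpy as np
np.set_printoptions(precision=4,suppress=True)
print(grip_depth, observe())
for n in("top","scene"):
    cv2.imwrite(f"pics/{n}0.png",camera(n)[:,:,::-1]); print(n,camera_info(n))
E
```

```text
pics
0.0187 {'t': 0.0, 'qpos': array([ 1.065 ,  0.2872,  1.5781,  0.    ,  1.2786, -0.15  ]), 'joint_velocities': array([-0.0003, -0.001 ,  0.0003,  0.0003, -0.0004, -0.001 ]), 'joint_torque': array([ -0.0007, -40.597 , -29.263 ,  -0.0001,   0.0057,  -0.    ]), 'tool_pos': array([0.2348, 0.6322, 0.2299]), 'orientation': array([ 0.177 ,  0.9842, -0.0011, -0.0004]), 'wrist_force': array([0.8392, 0.6649, 0.4834]), 'wrist_torque': array([-0.0087, -0.0296, -0.0239]), 'gripper_force': 0.0, 'grip_width': 0.08556546251146174}
top {'fx': 386.6073251324693, 'fy': 386.6073251324693, 'cx': 320.61538380037706, 'cy': 207.0050503290127, 'world_to_cam': array([[ 0.0014, -1.    ,  0.0092, -0.016 ],
       [ 0.9802,  0.0032,  0.1982, -0.5488],
       [-0.1982,  0.0087,  0.9801, -1.5176],
       [ 0.    ,  0.    ,  0.    ,  1.    ]])}
scene {'fx': 464.88294495493886, 'fy': 464.88294495493886, 'cx': 324.8983255837936, 'cy': 202.7523025909714, 'world_to_cam': array([[ 0.5989,  0.8007, -0.0149, -0.3076],
       [-0.5913,  0.4547,  0.666 ,  0.2558],
       [ 0.54  , -0.3901,  0.7458, -1.8877],
       [ 0.    ,  0.    ,  0.    ,  1.    ]])}
```

View pics/top0.png

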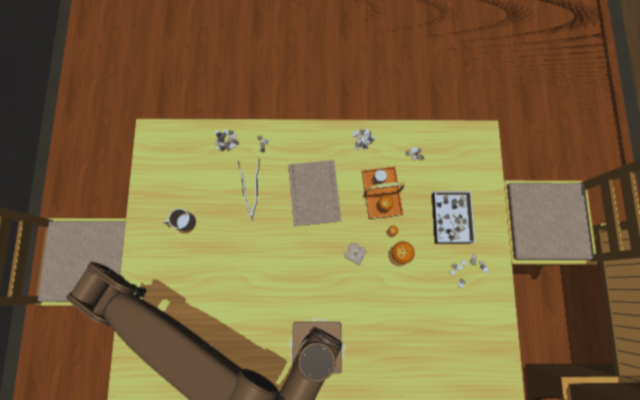

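View pics/scene0.png

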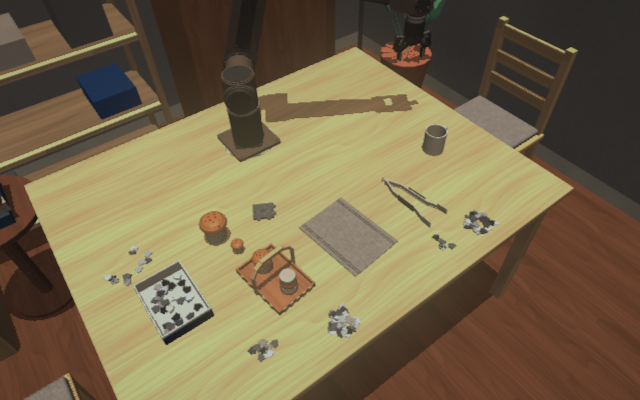

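The top view shows the basket near pixel (382,193), the placemat near (315,193), and the tongs with hinge at (251,217) and tips at (239,160) and (259,160). The mid-size muffin is in the basket at (385,203). The big decoy is at (402,252) and the small one at (393,231). I'll enlarge both views next.

```bash
cat > h.py <<'E'
from bench import *
import cv2,numpy as np
np.set_printoptions(precision=4,suppress=True)
def unproj(i,u,v,z):
    W=i["world_to_cam"];R=W[:3,:3];c=-R.T@W[:3,3]
    d=R.T@np.array([(u-i["cx"])/i["fx"],-(v-i["cy"])/i["fy"],-1])
    return c+d*(z-c[2])/d[2]
def proj(i,p):
    W=i["world_to_cam"];q=W[:3,:3]@np.array(p)+W[:3,3]
    return np.array([i["cx"]-i["fx"]*q[0]/q[2],i["cy"]+i["fy"]*q[1]/q[2]])
def rgb(n): return camera(n)[:,:,::-1].copy()
def crop(im,x0,x1,y0,y1,s,name,step=10):
    c=cv2.resize(im[y0:y1,x0:x1],None,fx=s,fy=s,interpolation=cv2.INTER_CUBIC)
    for x in range((x0//step+1)*step,x1,step):
        cv2.putText(c,str(x),(int((x-x0)*s)-10,10),0,.35,(255,255,255),1);cv2.line(c,(int((x-x0)*s),12),(int((x-x0)*s),18),(255,255,255),1)
    for y in range((y0//step+1)*step,y1,step):
        cv2.putText(c,str(y),(0,int((y-y0)*s)+4),0,.35,(255,255,255),1);cv2.line(c,(22,int((y-y0)*s)),(28,int((y-y0)*s)),(255,255,255),1)
    cv2.imwrite(name,c)
E
python3 - <<'E'
from h import *
im=cv2.imread("pics/top0.png");crop(im,230,420,150,232,4.2,"pics/t1.png")
s=cv2.imread("pics/scene0.png");crop(s,230,450,170,320,3.6,"pics/s1.png")
E
```

```text
(no output)
```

View pics/t1.png

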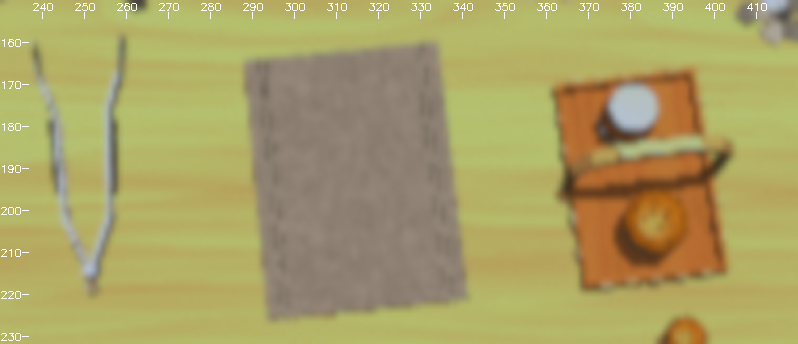

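View pics/s1.png

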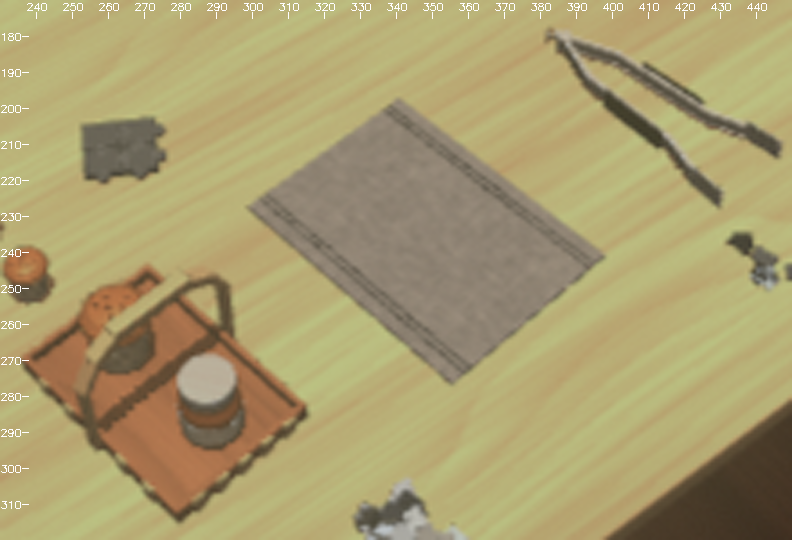

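The top crop gives placemat corners (288.5,164.5), (334,160), (341,221) and (294.5,226). The basket rim corners are (362,170.5), (395,166.5), (402.5,214.5) and (368.5,219), and the arch bar is centred near (387.5,186). The tongs hinge end is at (252,219), with tips at (238.5,161) and (259.5,159).

Run:
```python
from h import *
t=camera_info("top");s=camera_info("scene")
def rect(P,z):
    P=np.array([unproj(t,*p,z)[:2] for p in P]);c=P.mean(0)
    dx=(P[0]+P[1]-P[2]-P[3])/2;dy=(P[0]+P[3]-P[1]-P[2])/2
    print("c",c,"Lx",np.hypot(*dx),"Ly",np.hypot(*dy),"yaw",np.arctan2(dx[1],dx[0]),np.arctan2(-dy[0],dy[1]));return c
def rot(a): return np.array([[np.cos(a),-np.sin(a)],[np.sin(a),np.cos(a)]])
rect([(288.5,164.5),(334,160),(341,221),(294.5,226)],.003)
c=rect([(362,170.5),(395,166.5),(402.5,214.5),(368.5,219)],.018)
rect([(341,197),(397,241),(355,276),(299,227)],.003) if 0 else None
for n,P,z in(("mat scene",[(397,241),(355,276),(299,227),(341,197)],.003),("bask scene",[(306,281),(280,314),(236,271),(272,244)],.018)):
    Q=np.array([unproj(s,*p,z)[:2] for p in P]);c=Q.mean(0);dx=(Q[0]+Q[1]-Q[2]-Q[3])/2;print(n,c,np.hypot(*dx),np.arctan2(dx[1],dx[0]))
print("bar",unproj(t,377,187,.132),unproj(t,398,184.5,.132), "jar",unproj(t,381,175.5,.076),"muffin",unproj(t,386,203,.07))
h=unproj(t,252,219.5,.012);a=unproj(t,238.5,161,.018);b=unproj(t,259.5,159,.018)
m=(a+b)/2;d=(m-h)[:2];print("tongs",h,a,b,m,"len",np.hypot(*d),"yaw",np.arctan2(d[1],d[0]),"mid",(m+h)/2)
h=unproj(s,383,178.5,.02);a=unproj(s,446,211,.015);b=unproj(s,430,225,.015)
m=(a+b)/2;d=(m-h)[:2];print("tongs s",h,a,b,"len",np.hypot(*d),"yaw",np.arctan2(d[1],d[0]),(m+h)/2)
from scipy.spatial.transform import Rotation as R
print(R.from_quat(observe()["orientation"]).as_matrix())
```

```text
c [0.6225 0.0108] Lx 0.2681661313798766 Ly 0.19590915552192792 yaw 0.10741623594655732 0.1092677587791937
c [ 0.6202 -0.273 ] Lx 0.20971492170288034 Ly 0.14282376744289516 yaw 0.11084389425453264 0.13240822567247915
mat scene [0.6217 0.0132] 0.2680720667251213 0.09711605353203953
bask scene [ 0.6217 -0.279 ] 0.19516220066281242 0.0902524897954569
bar [ 0.6138 -0.2345  0.132 ] [ 0.6242 -0.3172  0.132 ] jar [ 0.6767 -0.2611  0.076 ] muffin [ 0.5632 -0.279   0.07  ]
tongs [0.5037 0.2693 0.012 ] [0.7551 0.335  0.018 ] [0.7644 0.2459 0.018 ] [0.7598 0.2904 0.018 ] len 0.25688837251048374 yaw 0.08221703043151833 mid [0.6318 0.2799 0.015 ]
tongs s [0.5111 0.2678 0.02  ] [0.7576 0.3381 0.015 ] [0.7681 0.2502 0.015 ] len 0.2531606250540807 yaw 0.104103516299179 [0.637  0.281  0.0175]
[[-0.9374  0.3483 -0.001 ]
 [ 0.3484  0.9374 -0.0019]
 [ 0.0003 -0.0021 -1.    ]]
```

Basket centre is about (0.620, -0.275) with yaw 0.115. The placemat is at (0.622, 0.011) with yaw 0.107, and the tongs at about (0.638, 0.281) with yaw 0.09. The measured sizes match those given, so I'm moving to the basket.

Request:
arm_command(targets=[[1,1.6,-3.8,0.3,-0.12],[1,3.2,-7.6,0.3,-0.24],[1,4.8,-11.4,0.3,-0.36],[1,6.4,-15.2,0.3,-0.48],[1,8,-19,0.3,-0.6],[1,9.6,-22.8,0.3,-0.72],[1,11.2,-26.6,0.3,-0.84],[1,12.8,-30.2,0.3,-0.96]])

```text
t: 0.77
tool_pos: [0.363, 0.3286, 0.2338]
orientation: [0.614, 0.79, -0.0, -0.0]
wrist_force: [0.6, -0.7, 0.1]
grip_width: 0.0854
gripper_force: 0.0
```

Request:
arm_command(targets=[[1,1.6,-3.8,0,-0.1],[1,3.2,-7.6,0,-0.14],[1,4.8,-11.4,0,-0.14],[1,6.4,-15.2,0,-0.14],[1,8,-19,0,-0.14],[1,9.6,-22.8,0,-0.14],[1,11.2,-26.6,0,-0.14],[1,12.8,-30.2,0,-0.14]])

```text
t: 1.43
tool_pos: [0.4911, 0.0265, 0.234]
orientation: [0.666, 0.746, -0.0, -0.0]
wrist_force: [0.1, 0.5, 0.0]
grip_width: 0.0856
gripper_force: 0.0
```

Request:
arm_command(targets=[[1,1.6,-3.8,0,0],[1,3.2,-7.6,0,0],[1,4.8,-11.4,0,0],[1,6.4,-15.2,0,0],[1,8,-19,0,0],[1,9.6,-22.8,0,0],[1,11.2,-26.6,0,0],[1,12.8,-30.2,0,0]])

```text
t: 2.1
tool_pos: [0.6192, -0.2754, 0.2334]
orientation: [0.666, 0.746, -0.0, -0.001]
wrist_force: [0.8, -0.3, -1.4]
grip_width: 0.0854
gripper_force: 0.0
```

Run:
```python
from h import *
o=observe();i=camera_info("wrist");im=rgb("wrist")
np.save("w1.npy",[i],allow_pickle=True)
print(o["tool_pos"],o["orientation"],i)
c,s=np.cos(.115),np.sin(.115)
for p in[(0,0,.135),(0,.04,.135),(0,-.04,.135),(.007,0,.135),(-.007,0,.135),(-.054,0,.074),(.054,0,.076)]:
    print(p,proj(i,(.62+c*p[0]-s*p[1],-.275+s*p[0]+c*p[1],p[2])))
crop(im,0,640,0,400,1.25,"pics/w1.png",40)
```

```text
[ 0.6192 -0.2754  0.2334] [ 0.6655  0.7464 -0.0001 -0.0006] {'fx': 298.0119492100752, 'fy': 298.0119492100752, 'cx': 319.19108540921417, 'cy': 203.88450978798207, 'world_to_cam': array([[ 0.9933,  0.1151, -0.0019, -0.5838],
       [-0.1107,  0.9507, -0.2896,  0.369 ],
       [-0.0315,  0.2879,  0.9571, -0.2831],
       [ 0.    ,  0.    ,  0.    ,  1.    ]])}
(0, 0, 0.135) [319.3519 204.0758]
(0, 0.04, 0.135) [319.3785 156.7559]
(0, -0.04, 0.135) [319.3276 247.2463]
(0.007, 0, 0.135) [327.6089 204.0834]
(-0.007, 0, 0.135) [311.0956 204.0682]
(-0.054, 0, 0.074) [267.71   187.0698]
(0.054, 0, 0.076) [371.5051 187.6097]
```

View pics/w1.png

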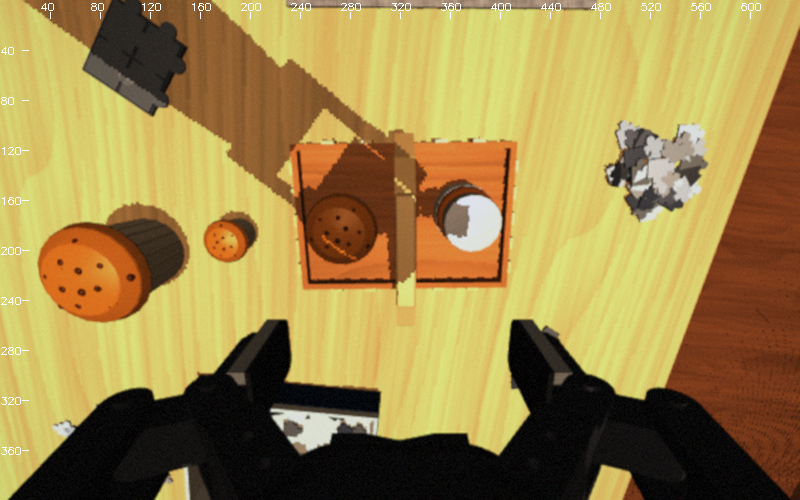

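In the wrist view the bar runs vertically at column ~324, rows 156–244. I predicted column 319, so the basket sits about 4 mm further +x. The yaw is right. I'll descend and pinch.

Request:
arm_command(targets=[[1,0.4,0.2,-3,0],[1,0.4,0.2,-6,0],[1,0.4,0.2,-9,0],[1,0.4,0.2,-11.5,0],[1,0.4,0.2,-12.5,0],[1,0.4,0.2,-12.5,0],[-0.3,0.4,0.2,-12.5,0],[-0.6,0.4,0.2,-12.5,0]], force=50)

```text
t: 2.82
tool_pos: [0.6244, -0.272, 0.1118]
orientation: [0.665, 0.747, 0.0, 0.002]
wrist_force: [0.4, -0.8, 0.8]
grip_width: 0.0638
gripper_force: 0.0
```

Request:
arm_command(targets=[[-1,0,0,0,0],[-1,0,0,0,0],[-1,0,0,0,0],[-1,0,0,0,0],[-1,0,0,0,0],[-1,0,0,0,0]], force=70)

```text
t: 3.32
tool_pos: [0.6233, -0.2715, 0.1106]
orientation: [0.665, 0.747, -0.0, 0.0]
wrist_force: [-3.1, 0.7, 5.7]
grip_width: 0.0124
gripper_force: 69.9
```

Request:
arm_command(targets=[[-1,0,0,0.3,0],[-1,0,0,0.8,0],[-1,0,0,1.5,0],[-1,0,0,2.5,0],[-1,0,0,3.5,0],[-1,0,0,4.3,0],[-1,0,0,4.8,0],[-1,0,0,5,0]])

```text
t: 3.98
tool_pos: [0.6239, -0.2718, 0.1616]
orientation: [0.665, 0.747, 0.0, 0.002]
wrist_force: [0.3, 0.1, -6.9]
grip_width: 0.0128
gripper_force: 68.3
```

Request:
arm_command(targets=[[-1,0,0.3,0,0],[-1,0,0.8,0,0],[-1,0,1.6,0,0],[-1,0,2.6,0,0],[-1,0,3.8,0,0],[-1,0,5,0,0],[-1,0,6.2,0,0],[-1,0,7.4,0,0]])

```text
t: 4.65
tool_pos: [0.623, -0.1955, 0.1593]
orientation: [0.665, 0.747, 0.0, -0.0]
wrist_force: [0.4, -0.7, -6.7]
grip_width: 0.013
gripper_force: 68.3
```

Request:
arm_command(targets=[[-1,0,1.2,0,0],[-1,0,2.4,0,0],[-1,0,3.6,0,0],[-1,0,4.8,0,0],[-1,0,6,0,0],[-1,0,7.2,0,0],[-1,0,8.4,0,0],[-1,0,9.6,0,0]])

```text
t: 5.32
tool_pos: [0.6231, -0.1001, 0.1594]
orientation: [0.665, 0.747, 0.0, 0.0]
wrist_force: [-0.1, 0.5, -7.5]
grip_width: 0.0124
gripper_force: 68.3
```

Request:
arm_command(targets=[[-1,0,1.2,0,0],[-1,0,2.4,0,0],[-1,0,3.6,0,0],[-1,0,4.8,0,0],[-1,0,6,0,0],[-1,0,7,0,0],[-1,0,7.8,0,0],[-1,0,8.4,0,0]])

```text
t: 5.98
tool_pos: [0.6231, -0.0161, 0.1593]
orientation: [0.665, 0.747, 0.0, -0.0]
wrist_force: [-0.6, 0.3, -6.1]
grip_width: 0.0124
gripper_force: 68.3
```

Request:
arm_command(targets=[[-1,0,0.6,0,0],[-1,0,1.3,0,0],[-1,0,2,0,0],[-1,0,2.5,0,0],[-1,0,2.8,0,0],[-1,0,2.8,0,0],[-1,0,2.8,0,0]])

```text
t: 6.57
tool_pos: [0.6231, 0.0107, 0.1594]
orientation: [0.665, 0.747, -0.0, 0.0]
wrist_force: [-0.3, 0.3, -6.4]
grip_width: 0.0129
gripper_force: 68.3
```

Run:
```python
from h import *
o=observe();i=camera_info("wrist");im=rgb("wrist")
print(o["tool_pos"],o["wrist_force"])
print("mat pred top est",[proj(i,(.6225+np.cos(.107)*a-np.sin(.107)*b,.011+np.sin(.107)*a+np.cos(.107)*b,.003)).round(1) for a,b in((.135,.1),(.135,-.1),(-.135,-.1),(-.135,.1))])
crop(im,0,640,0,400,1.25,"pics/w2.png",40)
```

```text
[0.6231 0.0107 0.1594] [-0.3012  0.2838 -6.3562]
mat pred top est [array([462.9,  85.1]), array([436.5, 274.6]), array([197.7, 272.5]), array([174.4,  82.2])]
```

View pics/w2.png

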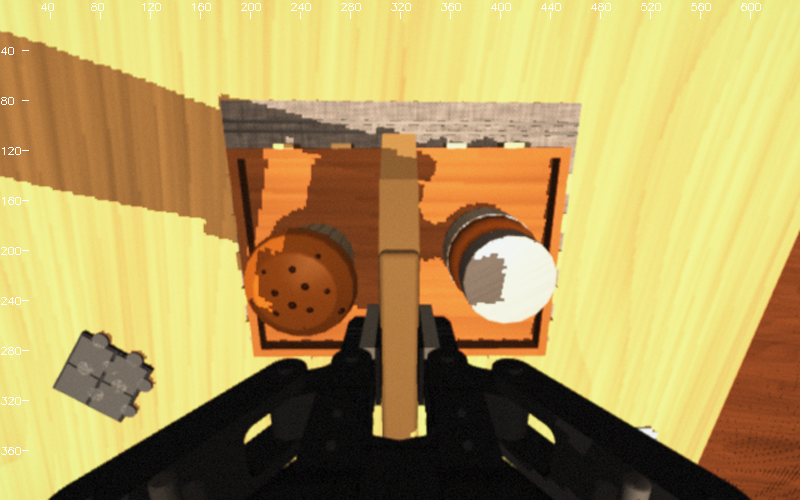

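In the wrist view the mat's far corners are at (178,78) and (464,82), so its centre is near (0.624, 0.014). The basket hangs level with the muffin and jar upright. I'll nudge it and lower.

Request:
arm_command(targets=[[-1,0.1,0.3,-0.5,0],[-1,0.1,0.3,-1.2,0],[-1,0.1,0.3,-2,0],[-1,0.1,0.3,-2.8,0],[-1,0.1,0.3,-3.6,0],[-1,0.1,0.3,-4.1,0],[-1,0.1,0.3,-4.4,0],[-1,0.1,0.3,-4.4,0]])

```text
t: 7.28
tool_pos: [0.6238, 0.0137, 0.1146]
orientation: [0.665, 0.747, -0.0, -0.001]
wrist_force: [0.5, 0.9, -7.5]
grip_width: 0.0129
gripper_force: 68.3
```

Request:
arm_command(targets=[[-1,0,0,-0.1,0],[-1,0,0,-0.2,0],[-1,0,0,-0.3,0],[-1,0,0,-0.3,0],[-1,0,0,-0.3,0]])

```text
t: 7.7
tool_pos: [0.6246, 0.0137, 0.1136]
orientation: [0.665, 0.747, 0.0, 0.001]
wrist_force: [-2.3, 1.7, -0.8]
grip_width: 0.013
gripper_force: 69.2
```

Request:
arm_command(targets=[[-0.55,0,0,0,0],[-0.4,0,0,0,0],[0,0,0,0,0],[0.5,0,0,0,0],[1,0,0,0,0],[1,0,0,0,0],[1,0,0,0,0],[1,0,0,0.5,0]], force=30)

```text
t: 8.37
tool_pos: [0.6233, 0.0138, 0.1163]
orientation: [0.665, 0.747, -0.001, -0.001]
wrist_force: [-0.1, 0.5, -0.7]
grip_width: 0.0855
gripper_force: 0.0
```

Request:
arm_command(targets=[[1,0,0,1.5,0],[1,0,0,4,0],[1,0,0,7,0],[1,0,0,9,0],[1,0,1,11,0.1],[1,0,4,12,0.22],[1,0,8,12,0.34],[1,0,12,12,0.46]])

```text
t: 9.03
tool_pos: [0.6249, 0.1343, 0.2397]
orientation: [0.476, 0.879, 0.001, 0.002]
wrist_force: [0.3, -0.2, 0.1]
grip_width: 0.0855
gripper_force: 0.0
```

Run:
```python
from h import *
from scipy.spatial.transform import Rotation as R
o=observe();i=camera_info("wrist");im=rgb("wrist")
print(o["tool_pos"],R.from_quat(o["orientation"]).as_matrix()[:,1])
y=.09;c,s=np.cos(y),np.sin(y)
for p in[(-.142,0,.012),(.12,.0415,.024),(.12,-.0415,.024),(.0,.0305,.024),(.0,-.0305,.024)]:
    print(p,proj(i,(.638+c*p[0]-s*p[1],.281+s*p[0]+c*p[1],p[2])).round(1))
import pickle;pickle.dump(i,open("w3.pkl","wb"))
crop(im,0,640,0,400,1.25,"pics/w3.png",40)
```

```text
[0.6249 0.1343 0.2397] [0.8373 0.5468 0.0032]
(-0.142, 0, 0.012) [286.7   8.1]
(0.12, 0.0415, 0.024) [509.7  92.5]
(0.12, -0.0415, 0.024) [466.  157.4]
(0.0, 0.0305, 0.024) [415.5  46.6]
(0.0, -0.0305, 0.024) [385.8  99.2]
```

View pics/w3.png

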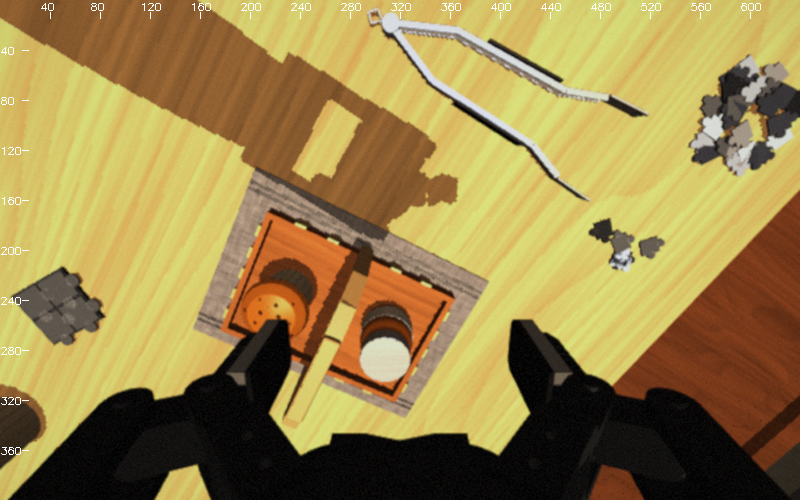

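The basket stands on the mat with everything upright. The tongs' hinge disc is at (313,18), the tips at (518,92) and (470,160), and the pads at (362,81)–(418,117) and (392,32)–(450,65). I'll fit their pose.

Run:
```python
from h import *
import pickle
from scipy.optimize import least_squares
i=pickle.load(open("w3.pkl","rb"))
M=[((-.12,0,.022),(312.8,17.6)),((.12,.0425,.022),(517.6,92)),((.12,-.0425,.022),(470.4,160)),((-.0375,.0305,.024),(392,32)),((.0375,.0305,.024),(450,64.8)),((-.0375,-.0305,.02),(362.4,80.8)),((.0375,-.0305,.02),(417.6,116.8))]
def f(q):
    c,s=np.cos(q[2]),np.sin(q[2])
    return np.concatenate([proj(i,(q[0]+c*p[0]-s*p[1],q[1]+s*p[0]+c*p[1],p[2]))-m for p,m in M])
r=least_squares(f,[.638,.281,.09],loss="soft_l1");print(r.x,r.fun.round(1))
c,s=np.cos(.1),np.sin(.1)
for p in((142,121),(378,270),(258,280)): pass
print("basket rim c",np.mean([unproj(i,*(np.array(p)/1.25),.021)[:2] for p in((270,211),(453,295),(396,402),(223,327))],0))
print("mat c",np.mean([unproj(i,*(np.array(p)/1.25),.003)[:2] for p in((253,168),(488,282),(407,417),(194,329))],0))
```

```text
[0.6445 0.2838 0.0912] [-1.9 -0.1 -2.4  0.8  0.  -1.2  0.5 -2.5  0.2  0.7  0.6  3.2  0.8 -0.5]
basket rim c [0.6263 0.0143]
mat c [0.6248 0.0131]
```

Request:
arm_command(targets=[[1,0.5,3,0,0.12],[1,1,6,0,0.24],[1,1.5,9,0,0.36],[1,2,12,0,0.48],[1,2,15,0,0.6],[1,2,15,-3,0.72],[1,2,15,-6,0.84],[1,2,15,-9,0.96]])

```text
t: 9.75
tool_pos: [0.6444, 0.2847, 0.1473]
orientation: [0.014, 1.0, 0.0, 0.001]
wrist_force: [1.0, 0.4, -0.7]
grip_width: 0.0851
gripper_force: 0.0
```

Request:
arm_command(targets=[[1,0,0,-2,0.12],[1,0,0,-5,0.12],[1,0,0,-8,0.12],[1,0,0,-9,0.12],[1,0,0,-9,0.12],[1,0,0,-9,0.12]])

```text
t: 10.25
tool_pos: [0.6443, 0.2837, 0.0577]
orientation: [-0.042, 0.999, -0.0, -0.0]
wrist_force: [0.2, 0.9, 1.0]
grip_width: 0.0853
gripper_force: 0.0
```

Run:
```python
from h import *
from scipy.spatial.transform import Rotation as R
o=observe();i=camera_info("wrist");im=rgb("wrist")
m=R.from_quat(o["orientation"]).as_matrix();print(o["tool_pos"],m[:,1],np.arctan2(m[1,1],m[0,1]))
crop(im,0,640,0,400,1.25,"pics/w4.png",40)
```

```text
[0.6443 0.2837 0.0577] [-0.0839  0.9965 -0.0001] 1.6547744247579226
```

View pics/w4.png

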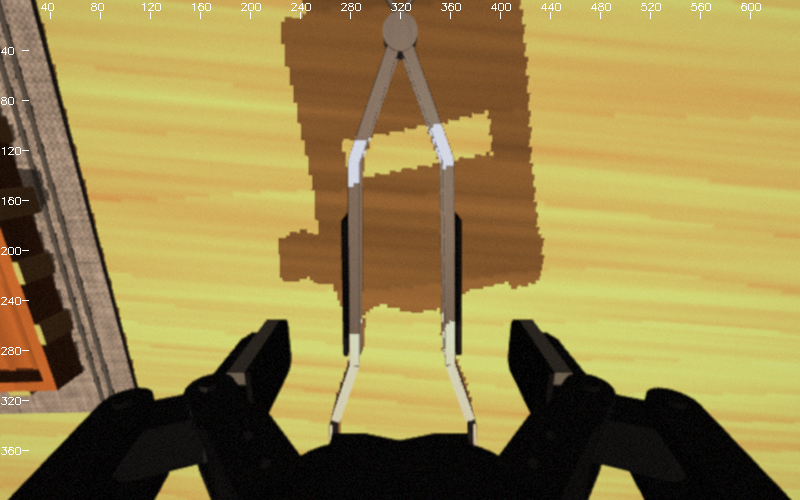

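The tongs are centred between the fingers and parallel to them. I'll lower and pinch to about 54 mm.

Request:
arm_command(targets=[[1,0,0,-2,0],[1,0,0,-4,0],[1,0,0,-5.2,0],[1,0,0,-5.8,0],[1,0,0,-5.8,0],[1,0,0,-5.8,0],[0.6,0,0,-5.8,0],[0.45,0,0,-5.8,0]], force=40)

```text
t: 10.97
tool_pos: [0.6452, 0.2841, 0.001]
orientation: [-0.042, 0.999, 0.0, 0.001]
wrist_force: [-0.5, -0.5, 0.4]
grip_width: 0.064
gripper_force: 1.0
```

Request:
arm_command(targets=[[0.4,0,0,0,0],[0.35,0,0,0,0],[0.3,0,0,0,0],[0.28,0,0,0,0],[0.28,0,0,0,0],[0.28,0,0,0,0]])

```text
t: 11.47
tool_pos: [0.646, 0.2843, 0.0022]
orientation: [-0.042, 0.999, 0.001, 0.002]
wrist_force: [-0.4, 0.2, 7.4]
grip_width: 0.055
gripper_force: 8.4
```

Request:
arm_command(targets=[[0.3,0,0,0.5,0],[0.3,0,0,1,0],[0.3,0,0,2,0],[0.3,0,0,3.5,0],[0.3,0,0,5.5,0],[0.3,0,0,7.5,0],[0.3,0,0,9.5,0],[0.3,0,0,11,0]])

```text
t: 12.13
tool_pos: [0.6449, 0.284, 0.1128]
orientation: [-0.042, 0.999, 0.0, 0.002]
wrist_force: [-0.2, 0.6, -1.1]
grip_width: 0.0557
gripper_force: 6.6
```

Run:
```python
from h import *
import pickle
from scipy.spatial.transform import Rotation as R
i3=pickle.load(open("w3.pkl","rb"))
def T(p,q): M=np.eye(4);M[:3,:3]=R.from_quat(q).as_matrix();M[:3,3]=p;return M
# camera<-tool from w1 numbers
W1=np.load("w1.npy",allow_pickle=True)[0]["world_to_cam"]
CT=W1@T([.6192,-.2754,.2334],[.6655,.7464,-.0001,-.0006])
i2=dict(i3);i2["world_to_cam"]=CT@np.linalg.inv(T([.6231,.0107,.1594],[.665,.747,0,0]))
m2=unproj(i2,301/1.25,281/1.25,.108)[:2]
i1=np.load("w1.npy",allow_pickle=True)[0]
m1=unproj(i1,341/1.25,230/1.25,.061)[:2]
a=.115;Rm=np.array([[np.cos(a),np.sin(a)],[-np.sin(a),np.cos(a)]])
print("muffin rel tool(basket axes) w2",Rm@(m2-[.6231,.0107]),"w1 rel",Rm@(m1-[.6240,-.2718]))
for p in((355,281),(246,281),(301,335)):print(unproj(i2,p[0]/1.25,p[1]/1.25,.108))
o=observe();print(o["tool_pos"],o["wrist_force"],o["grip_width"])
```

```text
muffin rel tool(basket axes) w2 [-0.0539 -0.0007] w1 rel [-0.055  -0.0024]
[0.5996 0.0073 0.108 ]
[0.5392 0.0002 0.108 ]
[ 0.571 -0.03   0.108]
[0.6449 0.284  0.1128] [-0.2272  0.6108 -1.0631] 0.05568445321109056
```

Request:
arm_command(targets=[[0.3,-1,-0.5,0.5,0.01],[0.3,-3,-1.5,1,0.02],[0.3,-5.5,-3,1.5,0.03],[0.3,-8,-4.5,2,0.03],[0.3,-10.5,-6,2,0.03],[0.3,-13,-7.5,2,0.03],[0.3,-15,-9.5,2,0.03],[0.3,-16.5,-12,2,0.03]])

```text
t: 12.8
tool_pos: [0.4771, 0.1637, 0.1299]
orientation: [-0.058, 0.998, 0.0, -0.0]
wrist_force: [0.3, 0.2, -0.9]
grip_width: 0.0555
gripper_force: 6.6
```

Request:
arm_command(targets=[[0.3,-0.6,-2.5,0,0],[0.3,-0.9,-5,0,0],[0.3,-0.9,-7.5,0,0],[0.3,-0.9,-10,0,0],[0.3,-0.9,-12.5,0,0],[0.3,-0.9,-14.7,0,0],[0.3,-0.9,-16.2,0,0],[0.3,-0.9,-16.9,0,0]])

```text
t: 13.47
tool_pos: [0.4703, -0.007, 0.1303]
orientation: [-0.056, 0.998, -0.0, 0.001]
wrist_force: [-0.2, 0.4, -1.4]
grip_width: 0.0556
gripper_force: 6.6
```

Run:
```python
from h import *
from scipy.spatial.transform import Rotation as R
o=observe();m=R.from_quat(o["orientation"]).as_matrix();print(o["tool_pos"],np.arctan2(m[1,1],m[0,1]),o["grip_width"],o["gripper_force"])
t,s=rgb("top"),rgb("scene");it,si=camera_info("top"),camera_info("scene")
y=.115;c,sn=np.cos(y),np.sin(y)
for nm,i in(("top",it),("scene",si)):
  for p in[(-.12,0,.024),(.12,.036,.024),(.12,-.036,.024),(.12,.036,0),(.12,-.036,0)]:
    print(nm,p,proj(i,(o["tool_pos"][0]+c*p[0]-sn*p[1],o["tool_pos"][1]+sn*p[0]+c*p[1],o["tool_pos"][2]+p[2])).round(1))
  print("muffin cap c",proj(i,(.5704,.0065,.060)).round(1),"top",proj(i,(.5704,.0065,.077)).round(1))
cv2.imwrite("pics/t2full.png",t);cv2.imwrite("pics/s2full.png",s)
crop(t,260,370,150,250,3.6,"pics/a.png");crop(s,240,350,150,260,3.6,"pics/b.png")
a,b=cv2.imread("pics/a.png"),cv2.imread("pics/b.png")
out=np.zeros((400,800,3),np.uint8);out[:a.shape[0],:a.shape[1]]=a;out[:b.shape[0],400:400+b.shape[1]]=b[:400];cv2.imwrite("pics/m2.png",out)
```

```text
[ 0.4703 -0.007   0.1303] 1.6829867151425353 0.05561622168283044 6.638045087456703
top (-0.12, 0, 0.024) [322.4 253.9]
top (0.12, 0.036, 0.024) [305.9 192.5]
top (0.12, -0.036, 0.024) [324.6 190.5]
top (0.12, 0.036, 0) [306.1 193.9]
top (0.12, -0.036, 0) [324.5 191.9]
muffin cap c [315.4 201.5] top [315.4 200.7]
scene (-0.12, 0, 0.024) [290.6 161. ]
scene (0.12, 0.036, 0.024) [348.5 192.7]
scene (0.12, -0.036, 0.024) [332.1 204.6]
scene (0.12, 0.036, 0) [348.3 197.8]
scene (0.12, -0.036, 0) [332.1 209.6]
muffin cap c [336.5 214.4] top [336.5 211. ]
```

View pics/m2.png

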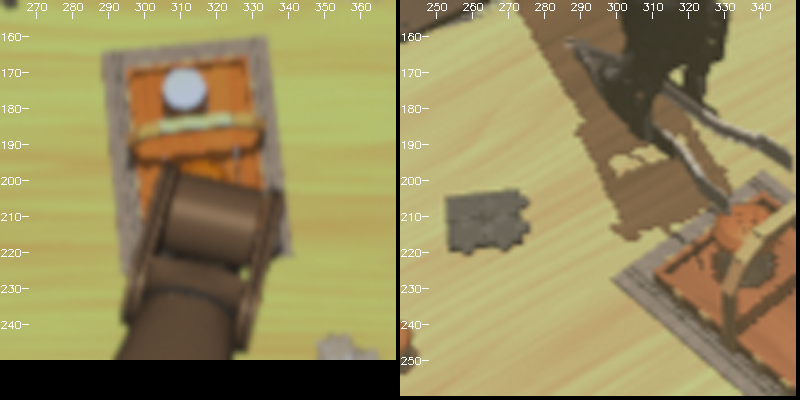

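Scene tips at (331,204) and (349,193) match the predictions within a pixel, and the tongs are level and straddling the muffin from above. I'll open slightly and descend around the cap.

Request:
arm_command(targets=[[0.36,0,0.2,-1,0],[0.36,0,0.2,-2,0],[0.36,0,0.2,-3,0],[0.36,0,0.2,-4,0],[0.36,0,0.2,-5,0],[0.36,0,0.2,-5.4,0],[0.36,0,0.2,-5.4,0]])

```text
t: 14.15
tool_pos: [0.4688, -0.0028, 0.0734]
orientation: [-0.057, 0.998, 0.001, -0.002]
wrist_force: [0.4, -0.1, -1.2]
grip_width: 0.0582
gripper_force: 6.1
```

Request:
arm_command(targets=[[0.36,0,0,-0.6,0],[0.36,0,0,-1.2,0],[0.36,0,0,-1.8,0],[0.36,0,0,-2.4,0],[0.36,0,0,-3,0],[0.36,0,0,-3,0]])

```text
t: 14.65
tool_pos: [0.469, -0.0031, 0.0438]
orientation: [-0.057, 0.998, 0.0, -0.001]
wrist_force: [-0.8, -0.0, -0.4]
grip_width: 0.0582
gripper_force: 6.1
```

Request:
arm_command(targets=[[0.36,0.1,0,-0.5,0],[0.36,0.1,0,-1,0],[0.36,0.1,0,-1.4,0],[0.36,0.1,0,-1.4,0],[0.36,0.1,0,-1.4,0]])

```text
t: 15.07
tool_pos: [0.4708, -0.0032, 0.031]
orientation: [-0.057, 0.998, 0.0, -0.0]
wrist_force: [0.1, -1.0, -0.1]
grip_width: 0.058
gripper_force: 6.1
```

Run:
```python
from h import *
o=observe();print(o["tool_pos"],o["wrist_force"],o["wrist_torque"])
si=camera_info("scene");s=rgb("scene")
p0=o["tool_pos"];y=.117;c,sn=np.cos(y),np.sin(y)
for p in[(.12,.039,.024),(.12,-.039,.024),(.12,.039,0),(.12,-.039,0)]:
    print(p,proj(si,(p0[0]+c*p[0]-sn*p[1],p0[1]+sn*p[0]+c*p[1],p0[2]+p[2])).round(1))
print("muffin cap c",proj(si,(.5704,.0065,.060)).round(1),"base",proj(si,(.5704,.0065,.009)).round(1))
crop(s,280,400,170,260,6.5,"pics/b3.png")
```

```text
[ 0.4708 -0.0032  0.031 ] [ 0.121  -0.955  -0.0686] [ 0.0029 -0.0732 -0.0061]
(0.12, 0.039, 0.024) [349.5 212.1]
(0.12, -0.039, 0.024) [332.7 224.8]
(0.12, 0.039, 0) [349.3 216.7]
(0.12, -0.039, 0) [332.7 229.4]
muffin cap c [336.5 214.4] base [336.4 224.1]
```

View pics/b3.png

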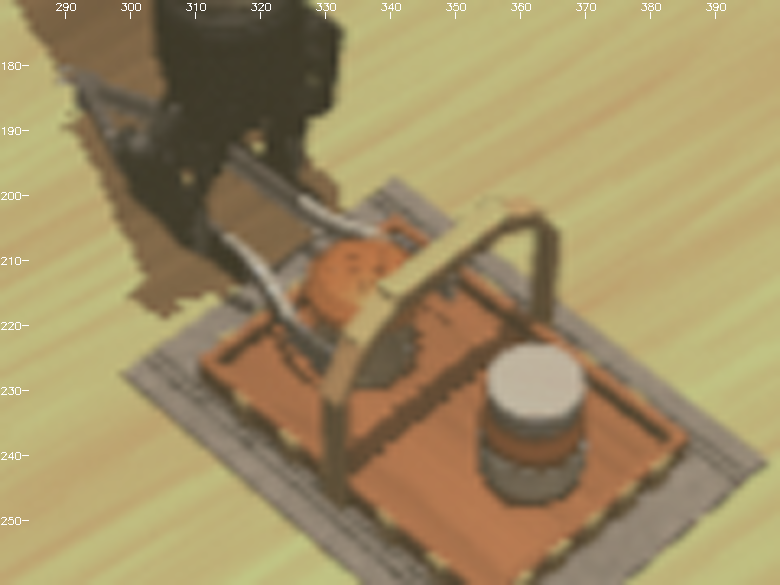

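The jaws straddle the muffin case below the cap, clear of the arch, with the jar upright. Squeezing now.

Request:
arm_command(targets=[[0.3,0,0,0,0],[0.24,0,0,0,0],[0.18,0,0,0,0],[0.12,0,0,0,0],[0.06,0,0,0,0],[0,0,0,0,0],[-0.1,0,0,0,0],[-0.2,0,0,0,0]], force=35)

```text
t: 15.78
tool_pos: [0.4712, -0.0032, 0.0315]
orientation: [-0.057, 0.998, -0.0, 0.0]
wrist_force: [-0.1, 0.2, -0.9]
grip_width: 0.0426
gripper_force: 35.5
```

Request:
arm_command(targets=[[-0.4,0,0,0,0],[-0.4,0,0,0,0],[-0.4,0,0,0,0],[-0.4,0,0,0,0]])

```text
t: 16.12
tool_pos: [0.4712, -0.0033, 0.0314]
orientation: [-0.057, 0.998, -0.0, 0.0]
wrist_force: [-0.0, 0.7, -0.7]
grip_width: 0.0431
gripper_force: 35.5
```

Request:
arm_command(targets=[[-0.4,0,0,0.4,0],[-0.4,0,0,1,0],[-0.4,0,0,2,0],[-0.4,0,0,3.2,0],[-0.4,0,0,4.6,0],[-0.4,0,0,6,0],[-0.4,0,0,7.4,0],[-0.4,0,0,8.5,0]])

```text
t: 16.78
tool_pos: [0.4716, -0.0034, 0.1184]
orientation: [-0.057, 0.998, -0.0, 0.001]
wrist_force: [0.4, 0.5, -1.9]
grip_width: 0.0425
gripper_force: 35.8
```

Request:
arm_command(targets=[[-0.4,0,0,1,0],[-0.4,0,0,2.2,0],[-0.4,0,0,3.6,0],[-0.4,0,0,5,0],[-0.4,0,0,6.4,0],[-0.4,0,0,7.5,0],[-0.4,0,0,8,0],[-0.4,0,0,8,0]])

```text
t: 17.45
tool_pos: [0.4718, -0.0034, 0.1979]
orientation: [-0.057, 0.998, -0.0, 0.001]
wrist_force: [0.3, 0.9, -1.9]
grip_width: 0.0424
gripper_force: 35.8
```

Request:
arm_command(targets=[[-0.4,0,0.5,0,0],[-0.4,0,1.5,0,0],[-0.4,0,3.2,0,0],[-0.4,0,5.2,0,0],[-0.4,0,7.2,0,0],[-0.4,0,9.2,0,0],[-0.4,0,11.2,0,0],[-0.4,0,13.2,0,0]])

```text
t: 18.12
tool_pos: [0.47, 0.1305, 0.195]
orientation: [-0.057, 0.998, 0.0, -0.001]
wrist_force: [0.6, 0.6, -2.7]
grip_width: 0.0428
gripper_force: 35.8
```

Request:
arm_command(targets=[[-0.4,0,1.6,0,0],[-0.4,0,3,0,0],[-0.4,0,4.2,0,0],[-0.4,0,5,0,0],[-0.4,0,5.5,0,0],[-0.4,0,5.5,0,0],[-0.4,0,5.5,0,0],[-0.4,0,5.5,0,0]])

```text
t: 18.78
tool_pos: [0.4711, 0.1833, 0.1962]
orientation: [-0.057, 0.998, -0.0, -0.0]
wrist_force: [-0.3, -0.0, -0.5]
grip_width: 0.0428
gripper_force: 35.8
```

Run:
```python
from h import *
o=observe();print(o["tool_pos"],o["wrist_force"],o["grip_width"],o["joint_velocities"])
s=rgb("scene");si=camera_info("scene")
p=o["tool_pos"]+[.0994,.0107,0]
print("pred cap c",proj(si,p+[0,0,.03]),"base",proj(si,p-[0,0,.02]))
crop(s,230,450,130,295,3.6,"pics/f.png")
```

```text
[0.4711 0.1833 0.1962] [-0.2695 -0.0316 -0.4785] 0.04284213433411973 [-0.0076 -0.0032 -0.0004  0.0008  0.0018 -0.0008]
pred cap c [383.0674 153.542 ] base [381.8709 164.9053]
```

View pics/f.png

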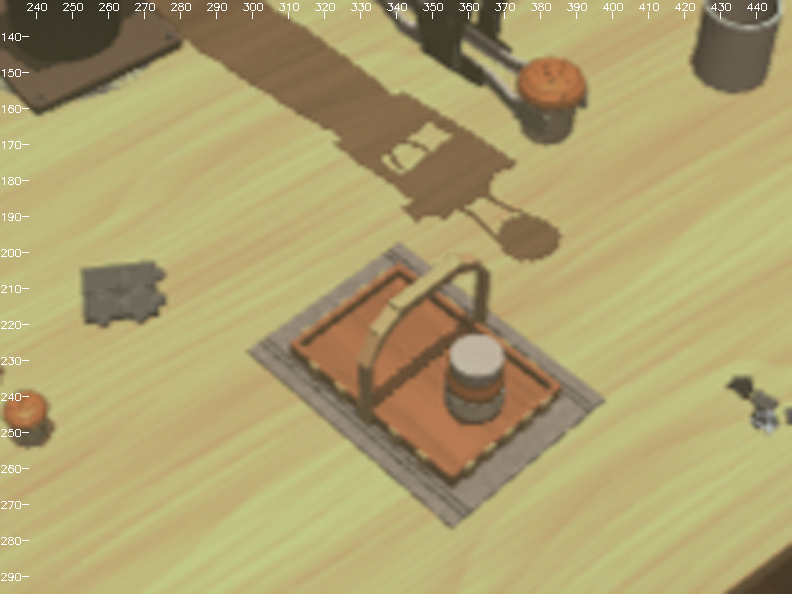

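The muffin is upright in the jaws at about (383,158), well above the table and clear of the basket. The basket stands centred on the mat with the jar upright, so I'm handing in.

```bash
python3 -c "
from bench import *
print(close_job())"
```

```text
the job is handed in; nothing more can be done
None
```

The job is handed in: the basket stands in the middle of the placemat with the jar upright, and the arm is holding the muffin up in the tongs, its underside about 17 cm above the table and clear of the basket.

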